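# Level the trip balance by moving a check weight across

### The arm

A 6-joint arm with a two-finger parallel gripper is mounted at the origin on the work surface. World frame = base frame: x ahead of the robot, y to its left, z up, the work surface at z = 0. Lengths are in m, angles in rad, forces in N, time in s.
With the tool pointing down it reaches from about 0.35 to 0.725 m from the base axis. Payload 6 kg.
Tool frame: the origin (TCP) lies midway between the tips of the shut fingers; the grasp point (between the pads) lies 19 mm behind it; z points along the fingers, y is the line along which they close (so a half turn about z gives the same grasp; the last joint's range is limited). The gripper opens to 85 mm and grips with 20 to 120 N. Pads are 22 mm wide; open, the fingers measure 114 mm over their backs; the gripper's body (76 mm by 85 mm) begins 54 mm behind the grasp point. The pads swing forward as they close: fully open they stand 13 mm farther back than shut.
Start: joints at [1.503, 0.04, 0.085, 0, -1.615, -0.334], TCP at [0.235, 0.552, 0.205] pointing down, gripper open.
Joint ranges: [-2.56, 2.56], [-1.29, 2.01], [-1.08, 1.49], [-3.29, 1.98], [-2.81, -0.18], [-2.99, 2.99]. Speed limits (rad/s): [2.57, 2.57, 3.01, 3.14, 3.14, 3.14].

### API

Orientations are given as a 3x3 rotation matrix whose columns are the frame's x, y, z axes.
In Python, from cell import read_state, eyes, ticket gives the robot as it stands.
- The arm moves only by the tool move_arm, never from a script. Its arguments are lists of equal length, an entry for each row: "travel": the shift along the tool's x, y, z in units of 40 mm (1.0 is 40 mm), a list of three; "rotation": the turn, a rotation vector about the tool's x, y, z in rad, a list of three; "jaw": the closure, from 0 (fully open) to 1 (shut). In form: {"travel": [[x, y, z], ...], "rotation": [[wx, wy, wz], ...], "jaw": [jaw, ...]}. A call has 1 to 5 rows; each row is the pose to reach, as a shift and turn from the pose commanded when the call began, along the tool's axes at that moment; what a row does not reach only later rows make up. A row lasts 1/12 s, in which the tool goes at most 41.7 mm and 7.16 degrees, less where a joint would pass 70% of its speed; a pose out of reach is approached as far as the arm can. A call with a gripper value outside its range is refused whole. The fingers move at their own pace and stop on an object; "squeeze" is the grip in N (left out, the last holds). Time passes only in rows, so rows that repeat a pose let the fingers close. It gives the time, the measured TCP pose, the force, the opening and the grip force at its end, in the units of the state.
- read_state(): the state, without advancing time (a new reading comes with each control period).
- eyes.get_image(name): name is "scene" or "top" or "wrist"; returns a dict with "pixels" (420x560x3 uint8, blue, green, red), "intrinsics" (3x3 intrinsics, pixels), "extrinsics" (4x4, takes a point from world to camera coordinates); the wrist camera has in their place "T_tool_cam" (4x4, takes a point from camera to tool coordinates, whose origin is the TCP and whose axes are the flange's). Camera axes: x right, y up, looking along -z (the intrinsics and any distortion apply to the point x, -y, -z); pixel columns grow to the right and rows downward; lengths in m; the calibration is good to about 2 mm. A picture is of the moment at which its call begins: read the wrist's pose just before it. There is no depth.
- ticket.sign_off(): hands the job in; it is judged then, once.
The state is a dict: "time_s": time; "joints": joint angles; "joint_vel": joint speeds; "tau": joint torques, N m; "ee_pos": TCP position; "orientation": TCP orientation; "wrist_force": force on the tool from outside, world axes, zero at the start; "torque": the same for the moment, N m; "grip_width": finger opening in m; "grasp_force": force on a finger pad.
Only numpy, scipy, OpenCV 4.12 (cv2) and the standard library are available. Lean on these libraries where they do the work, as an engineer would, in place of code of your own. Each camera call takes 0.05 s, during which the arm holds its last target. There are 200 camera calls.

### The job

The two-pan balance on the testing counter is out of level: take the check weight out of the lower pan and seat it fully home and upright in the empty spare shoe of the higher pan, so that both pans come to rest level. The shoe's place along the pan is not known exactly, so feel for its hole gently: never push that weight against the higher pan, or the gripper against either pan, with more than 15 N. Leave the other weight, the two test cells and the things around the balance where they are, and let go at the end.

Things in the scene. Friction and masses are not known exactly. Their poses are not given: they have to be found in the camera images.
- balance: gray two-pan trip balance, base 200 x 360 mm, 50 mm high, fixed; column 36 mm wide with scale plate and needle up to 158 mm high. Origin: centre of its underside on the table; +y towards the left pan, +x away from the robot (turned at most 0.2 rad); pans 140 mm to either side in y. As one pan sinks the other rises as much; a pan yields to a push by 0.3 N per mm, damped, up to its hard stop
- pan_left: left pan: steel tray 235 x 124 mm (x by y), x = -130 to +105 mm, rim 6 mm above its floor. Origin: on top of the floor, centre of its fixed seat; axes as the balance's. Fixed seat: aluminium block 54 x 56 mm, 12 mm high, round hole 40 mm down to the floor. Stays horizontal; moves only up and down 8 mm either way of level (origin 85 mm over the table)
- pan_right: right pan: steel tray 235 x 124 mm (x by y), x = -130 to +105 mm, rim 6 mm above its floor. Origin: on top of the floor, centre of its fixed seat; axes as the balance's. Fixed seat: aluminium block 54 x 56 mm, 12 mm high, round hole 40 mm down to the floor. Stays horizontal; moves only up and down 8 mm either way of level (origin 85 mm over the table)
- track_left (a point): point on the left pan at x = 64 mm, y = 0, 12 mm above its floor: middle of the track of the spare shoe, a dark steel block 60 (x) x 64 (y) x 12 mm high with a 36.5 mm round hole in its middle down to the pan floor. The hole is clamped anywhere from 18 mm to -18 mm in y from this point, differing per pan and run; not measured: see or feel for it. The clamp does not slip
- track_right (a point): point on the right pan at x = 64 mm, y = 0, 12 mm above its floor: middle of the track of the spare shoe, a dark steel block 60 (x) x 64 (y) x 12 mm high with a 36.5 mm round hole in its middle down to the pan floor. The hole is clamped anywhere from 18 mm to -18 mm in y from this point, differing per pan and run; not measured: see or feel for it. The clamp does not slip
- weight_left: turned steel check weight, 0.25 kg, 62 mm high: round foot 34 mm in diameter, 22 mm high (bottom edge chamfered 1 mm), plain round stem 22 mm in diameter from 24 mm up to the top. Origin: centre of the underside, z up. Two identical; this one starts in the fixed seat of the left pan, standing on the pan's floor
- weight_right: turned steel check weight, 0.25 kg, 62 mm high: round foot 34 mm in diameter, 22 mm high (bottom edge chamfered 1 mm), plain round stem 22 mm in diameter from 24 mm up to the top. Origin: centre of the underside, z up. Two identical; this one starts in the fixed seat of the right pan, standing on the pan's floor
- cell_full: gray aluminium test cell, 0.9 kg, 72 mm in diameter, 62 mm high, standing on one of the pans at its x = -85 mm, the end nearest the robot; it makes that pan sink. Looks just like the other cell. Origin: centre of the underside, z up. Leave alone
- cell_empty: gray aluminium test cell, 0.4 kg, 72 mm in diameter, 62 mm high, standing at x = -85 mm of the other pan. Origin: centre of the underside, z up. Leave alone
- cup: bystander: squat blue enamel sample cup, 84 mm across, 65 mm high, origin under its centre
- tamper: bystander: black tamping weight with a rubber foot, 54 mm across, 106 mm high, origin under its centre
- funnel: bystander: chrome funnel standing on its spout, 104 mm across the top, 80 mm high, origin under its centre
- scoop: bystander: brass grain scoop lying flat, 100 x 60 mm pan 34 mm high along its +x from the origin (underside of the pan's back wall), 90 mm wooden handle along -x
Mind the look-alikes: they are no part of the job. Leave any brown or purple look-alike of the weight_right alone.

How it is judged:
By the outcome, as a careful person would: the job done as asked, in the order asked, and still so for the second after the job is handed in, with the robot touching nothing.
It also fails if it takes over 48 s, if anything falls off the work surface, if the arm or the gripper's body presses on something with over 40 N, if the wrist force passes 120 N, or if a joint passes its speed limit or range.

## Working session

There is one attempt and no reset: what is moved stays moved. The work goes in short steps, Python scripts to look and compute and a tool call to move; the robot and the scene stay as the last step left them, time stands still between calls to the robot, and variables do not carry over. Pictures are saved under pics/ and viewed, at most 10 in all, crops included, and the job is handed in when it is done.

Besides the shell and the picture viewer there is one more tool, called after ">>>" as name(argument=value, ...) on one line, values as JSON. move_arm: Moves the arm, as the interface text tells. Its arguments: {"type":"object","properties":{"travel":{"type":"array"},"rotation":{"type":"array"},"jaw":{"type":"array"},"squeeze":{"type":"number"}},"required":["travel","rotation","jaw"]}

```bash
mkdir -p pics; cat > h.py <<'E'
import numpy as np, cv2, json
from cell import read_state, eyes, ticket
def ray(im,u,v,st=None):
    K=np.array(im["intrinsics"]);p=np.linalg.inv(K)@[u,v,1]
    d=np.array([p[0],-p[1],-p[2]])
    if "extrinsics" in im:
        E=np.array(im["extrinsics"]);R=E[:3,:3];t=E[:3,3]
        return -R.T@t,R.T@d
    T=np.array(im["T_tool_cam"]);R=np.array(st["orientation"]);P=np.array(st["ee_pos"])
    return R@T[:3,3]+P,R@(T[:3,:3]@d)
def onz(im,u,v,z,st=None):
    o,d=ray(im,u,v,st);return o+d*(z-o[2])/d[2]
E
python3 - <<'E'
from h import *
s=read_state();print({k:np.round(v,3).tolist() for k,v in s.items()})
for n in("top","scene"):
    im=eyes.get_image(n);cv2.imwrite(f"pics/{n}.png",im["pixels"]);print(n,[k for k in im],np.round(im["intrinsics"],1).tolist(),np.round(im["extrinsics"],3).tolist())
E
```

```text
{'time_s': 0.0, 'joints': [1.503, 0.041, 0.084, -0.0, -1.615, -0.334], 'joint_vel': [0.001, 0.001, 0.001, -0.0, -0.0, -0.001], 'tau': [0.001, -36.821, 34.743, 6.933, -0.005, -0.0], 'ee_pos': [0.234, 0.552, 0.204], 'orientation': [[0.92, -0.391, -0.001], [-0.391, -0.92, -0.002], [0.0, 0.002, -1.0]], 'wrist_force': [-0.133, 0.334, -0.252], 'torque': [-0.032, 0.001, -0.02], 'grasp_force': 0.0, 'grip_width': 0.086}
top ['pixels', 'intrinsics', 'extrinsics'] [[473.2, 0.0, 282.9], [0.0, 473.2, 202.8], [0.0, 0.0, 1.0]] [[0.019, -1.0, -0.013, 0.013], [0.988, 0.016, 0.155, -0.558], [-0.154, -0.015, 0.988, -1.186], [0.0, 0.0, 0.0, 1.0]]
scene ['pixels', 'intrinsics', 'extrinsics'] [[429.6, 0.0, 285.4], [0.0, 429.6, 215.1], [0.0, 0.0, 1.0]] [[0.546, 0.838, -0.006, -0.312], [-0.719, 0.472, 0.51, 0.368], [0.43, -0.274, 0.86, -1.341], [0.0, 0.0, 0.0, 1.0]]
```

View pics/top.png

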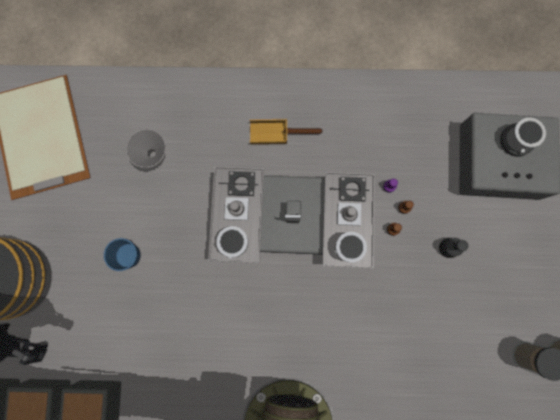

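View pics/scene.png

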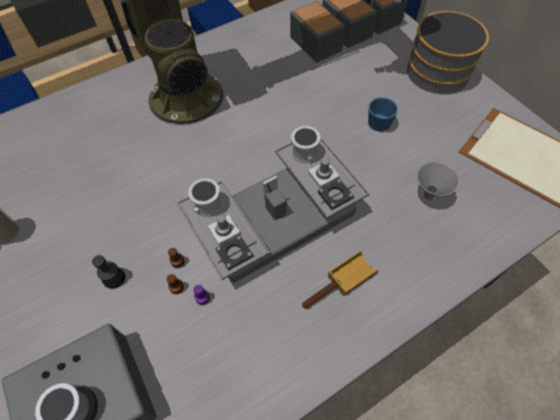

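The top view shows the balance at about (292,215). Weights are at (236,209) and (350,213), and shoes at (242,184) and (352,189). I'll zoom in on both views to triangulate the heights.

```bash
python3 - <<'E'
import cv2,numpy as np
a=cv2.imread("pics/top.png")[160:270,200:385];b=cv2.imread("pics/scene.png")[120:280,170:375]
cv2.imwrite("pics/za.png",cv2.resize(a,None,fx=4.3,fy=4.3,interpolation=cv2.INTER_CUBIC))
cv2.imwrite("pics/zb.png",cv2.resize(b,None,fx=3.75,fy=3.75,interpolation=cv2.INTER_CUBIC))
E
```

```text
(no output)
```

View pics/za.png

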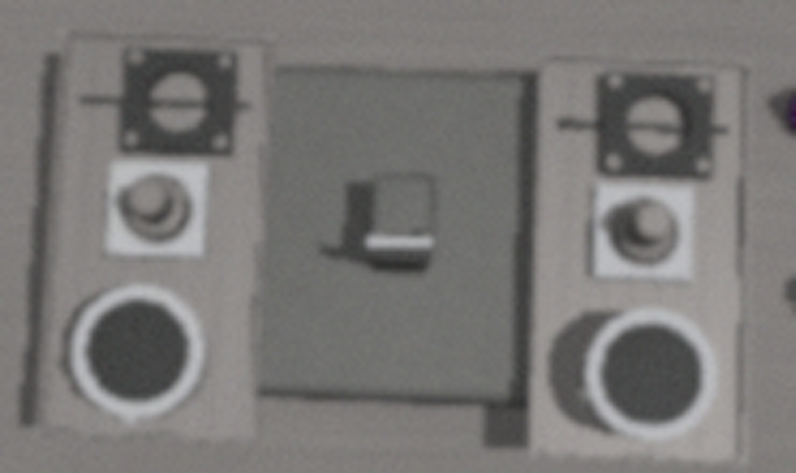

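View pics/zb.png

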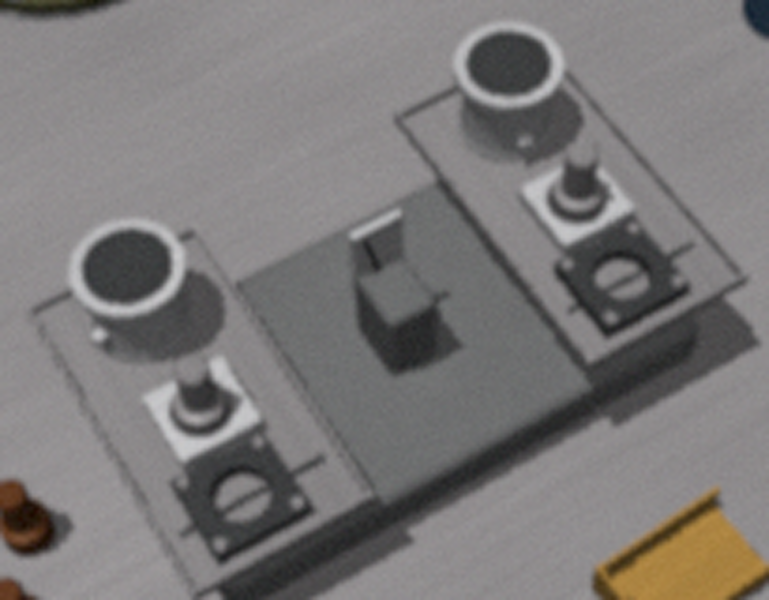

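```bash
python3 - <<'E'
from h import *
A=eyes.get_image("top");B=eyes.get_image("scene")
def tri(p,q):
    o1,d1=ray(A,200+p[0]/4.3,160+p[1]/4.3);o2,d2=ray(B,170+q[0]/3.75,120+q[1]/3.75)
    d1/=np.linalg.norm(d1);d2/=np.linalg.norm(d2)
    st=np.linalg.lstsq(np.c_[d1,-d2],o2-o1,rcond=None)[0]
    a,b=o1+d1*st[0],o2+d2*st[1];return (a+b)/2,np.linalg.norm(a-b)
for n,p,q in [("cellL",(139,351),(508,65)),("cellR",(652,373),(128,267)),("shoeL",(178,102),(622,278)),("shoeR",(656,126),(242,499)),("seatL",(157,208),(578,199)),("seatR",(644,229),(202,408))]:
    x,e=tri(p,q);print(n,np.round(x,4),round(e,4))
E
```

```text
cellL [0.4475 0.139  0.1533] 0.0036
cellR [ 0.4414 -0.1407  0.1381] 0.0043
shoeL [0.5964 0.1279 0.0982] 0.0034
shoeR [ 0.59   -0.1515  0.0798] 0.0038
seatL [0.5332 0.1377 0.1043] 0.0041
seatR [ 0.5273 -0.1429  0.0905] 0.0038
```

Triangulation gives the right pan about 15 mm lower (cell tops at 0.153 and 0.138 m) and balance yaw about −0.021. So weight_right goes to the left pan's shoe. I'll pass over the left pan first for a wrist look.

>>> move_arm(travel=[[0.87, 0.47, -0.2], [1.74, 0.94, -0.4], [2.61, 1.41, -0.6], [3.48, 1.88, -0.8], [4.35, 2.35, -1.0]], rotation=[[0, 0, -0.095], [0, 0, -0.19], [0, 0, -0.285], [0, 0, -0.38], [0, 0, -0.38]], jaw=[0, 0, 0, 0, 0])

```text
time_s: 0.62
ee_pos: [0.3587, 0.396, 0.2453]
orientation: [[1.0, -0.016, -0.0], [-0.016, -1.0, -0.0], [-0.0, 0.0, -1.0]]
wrist_force: [1.7, 0.5, -0.1]
grip_width: 0.0851
grasp_force: 0.0
```

>>> move_arm(travel=[[0.6, 0.8, 0], [1.2, 1.6, 0], [1.8, 2.4, 0], [2.4, 3.2, 0], [3.0, 4.0, 0]], rotation=[[0, 0, 0], [0, 0, 0], [0, 0, 0], [0, 0, 0], [0, 0, 0]], jaw=[0, 0, 0, 0, 0])

```text
time_s: 1.03
ee_pos: [0.4752, 0.2333, 0.2451]
orientation: [[1.0, -0.021, 0.0], [-0.021, -1.0, 0.0], [0.0, -0.0, -1.0]]
wrist_force: [0.8, 1.1, 0.1]
grip_width: 0.0859
grasp_force: 0.0
```

>>> move_arm(travel=[[0.6, 0.8, 0], [1.2, 1.6, 0], [1.6, 2.4, 0], [1.6, 2.4, 0], [1.6, 2.4, 0]], rotation=[[0, 0, 0], [0, 0, 0], [0, 0, 0], [0, 0, 0], [0, 0, 0]], jaw=[0, 0, 0, 0, 0])

```text
time_s: 1.45
ee_pos: [0.5369, 0.1358, 0.2446]
orientation: [[1.0, -0.025, -0.001], [-0.025, -1.0, -0.001], [-0.001, 0.001, -1.0]]
wrist_force: [0.2, -0.0, 0.4]
grip_width: 0.0855
grasp_force: 0.0
```

```bash
python3 - <<'E'
from h import *
s=read_state();im=eyes.get_image("wrist");cv2.imwrite("pics/w1.png",im["pixels"])
print(s["ee_pos"],np.round(s["orientation"],4),np.round(im["T_tool_cam"],3),im["intrinsics"])
E
```

```text
[0.53693562 0.13583699 0.24456177] [[ 9.997e-01 -2.550e-02 -7.000e-04]
 [-2.550e-02 -9.997e-01 -5.000e-04]
 [-7.000e-04  6.000e-04 -1.000e+00]] [[-0.001  0.946  0.325  0.083]
 [ 1.     0.002 -0.     0.001]
 [-0.001  0.325 -0.946 -0.169]
 [ 0.     0.     0.     1.   ]] [[351.90545936   0.         285.54775619]
 [  0.         351.90545936 206.96441398]
 [  0.           0.           1.        ]]
```

View pics/w1.png

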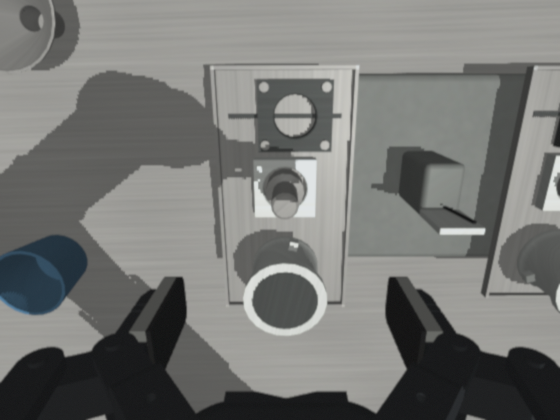

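The wrist view shows the left shoe (corners ~(255,79)–(335,152), hole at (296,116)), the white seat at (285,188) and the weight in it. I'll measure these by masks.

```bash
cat >> h.py <<'E'
def quad(im,st,box,lo,hi,z):
    g=cv2.cvtColor(im["pixels"],cv2.COLOR_BGR2GRAY);u0,v0,u1,v1=box
    m=cv2.inRange(g[v0:v1,u0:u1],lo,hi);m=cv2.morphologyEx(m,cv2.MORPH_OPEN,np.ones((5,5)))
    c=max(cv2.findContours(m,cv2.RETR_EXTERNAL,cv2.CHAIN_APPROX_NONE)[0],key=cv2.contourArea)
    P=np.array([onz(im,u+u0,v+v0,z,st)[:2] for u,v in c[:,0]],np.float32)
    r=cv2.minAreaRect(P*1000);return np.round(r[0],1),np.round(r[1],1),round(r[2],2)
E
python3 - <<'E'
from h import *
s=read_state();im=eyes.get_image("wrist")
print("shoe",quad(im,s,(240,65,350,157),0,100,.105))
print("seat",quad(im,s,(240,153,330,225),215,255,.105))
# hole (bright inside shoe): rim ellipse
g=cv2.cvtColor(im["pixels"],cv2.COLOR_BGR2GRAY)[90:142,270:322]
m=cv2.inRange(g,105,255);c=max(cv2.findContours(m,0,1)[0],key=cv2.contourArea)[:,0]
P=np.array([onz(im,u+270,v+90,.105,s)[:2] for u,v in c]);print("hole",P.min(0),P.max(0),(P.min(0)+P.max(0))/2)
E
```

```text
shoe (array([592.4, 134.8]), array([80.6, 63.1]), 88.55)
seat (array([530.9, 116.7]), array([52.4, 17.8]), 0.23)
hole [0.5970711  0.11146267] [0.61358248 0.14282578] [0.60532679 0.12714422]
```

```bash
python3 - <<'E'
from h import *
s=read_state();im=eyes.get_image("wrist")
f=lambda L:np.array([onz(im,u,v,.105,s)[:2]*1000 for u,v in L])
for n,L in [("screws",[(264,87),(327,87),(325,145),(266,146)]),("shoe",[(255,79),(332,78),(335,152),(257,152)]),("seat",[(253,160),(316,159),(316,217),(254,218)])]:
    p=f(L);print(n,p.mean(0).round(1),np.round(p,1).tolist())
g=cv2.cvtColor(im["pixels"],cv2.COLOR_BGR2GRAY)
for v in(84,100,135,148): print(v,g[v,248:342:2])
print(g[70:160:2,262])
E
```

```text
screws [593.9 127.3] [[618.7, 153.0], [617.5, 100.8], [569.5, 101.8], [569.9, 153.4]]
shoe [594.4 127.9] [[625.1, 160.2], [624.4, 96.8], [563.2, 92.9], [564.8, 161.5]]
seat [530.1 138. ] [[557.8, 165.4], [557.3, 109.6], [502.5, 109.4], [502.9, 167.5]]
84 [166 167 165 163 158 102  89 144 174 176 179 163  96  87  87  87  89  88
  87  88  88  88  88  88  89  90  90  90  91  90  91  91  92  91  92  92
  92  93  92 179 193 196 194 144 125 188 191]
100 [166 167 166 162 168 123  87  82  83  83  83  84  84  84  84  84  82 129
 171 176 180 177 179 181 180 180 180 183 184 185 175 118  91  71  87  89
  90  90  90  90  90  91  91  93 158 190 195]
135 [168 166 166 164 160 112  94  87  86  87  88  87  88  87  88  89  88  88
  87  78  66  68 110 131  96  78  73  64  58  57  72  85  91  92  92  93
  92  92  92  93  94  94  95 141 192 197 201]
148 [ 98  96  96  95  95  98  90  54  68  87  87  73  52  51  55  56  56  55
  57  81  88  88  88  88  89  89  89  89  89  90  91  91  91  91  90  91
  91  92 132 163 166 133  96 173 191 196 195]
[168 171 171 164 103  84 104 144 154 131  93  84  85  85  83  82  83  86
  87  83  84  84  84  82  85  86  85  84  85  84  85  86  86  87  85  83
  92  96  67  54  63  93  96  93 104]
```

>>> move_arm(travel=[[-0.03, 1.0, 0], [-0.06, 2.0, 0], [-0.09, 3.0, 0], [-0.12, 4.0, 0], [-0.15, 5.0, 0]], rotation=[[0, 0, 0], [0, 0, 0], [0, 0, 0], [0, 0, 0], [0, 0, 0]], jaw=[0, 0, 0, 0, 0])

```text
time_s: 2.02
ee_pos: [0.5256, -0.0623, 0.2454]
orientation: [[1.0, -0.019, 0.001], [-0.019, -1.0, 0.0], [0.001, -0.0, -1.0]]
wrist_force: [2.1, 0.6, -0.4]
grip_width: 0.0855
grasp_force: 0.0
```

>>> move_arm(travel=[[0, 1.0, 0], [0, 1.95, 0], [0, 1.95, 0.5], [0, 1.95, 0.5], [0, 1.95, 0.5]], rotation=[[0, 0, 0], [0, 0, 0], [0, 0, 0], [0, 0, 0], [0, 0, 0]], jaw=[0, 0, 0.3, 0.3, 0.3])

```text
time_s: 2.43
ee_pos: [0.5239, -0.1391, 0.2241]
orientation: [[1.0, -0.021, -0.002], [-0.021, -1.0, 0.0], [-0.002, -0.0, -1.0]]
wrist_force: [-1.2, 0.0, -0.4]
grip_width: 0.0597
grasp_force: 0.0
```

```bash
python3 - <<'E'
from h import *
s=read_state();im=eyes.get_image("wrist");cv2.imwrite("pics/w2.png",im["pixels"])
print(s["ee_pos"],np.round(s["orientation"],4)[0],s["grip_width"])
E
```

```text
[ 0.52385109 -0.13913909  0.22413189] [ 0.9998 -0.0207 -0.0023] 0.05973089074968839
```

View pics/w2.png

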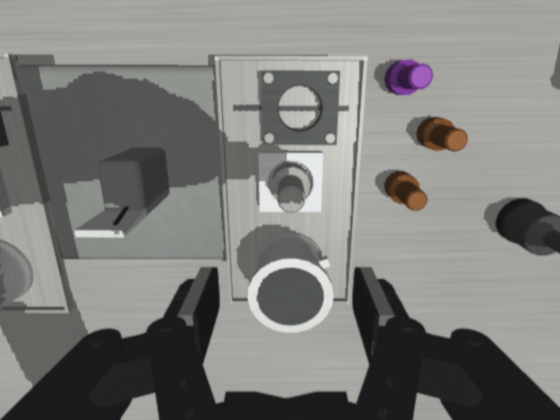

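```bash
python3 - <<'E'
from h import *
s=read_state();im=eyes.get_image("wrist")
for z in(.087,.091):
  p=np.array([onz(im,u,v,z,s)[:2]*1000 for u,v in[(260,152),(323,152),(322,212),(259,212)]]);print(p.mean(0).round(1),p.round(1).tolist())
print(onz(im,290.5,202,.139,s),onz(im,292,186,.099,s))
E
```

```text
[ 524.6 -144.6] [[553.1, -117.9], [551.9, -173.0], [496.0, -172.8], [497.3, -114.5]]
[ 525.7 -144.5] [[553.8, -118.2], [552.6, -172.6], [497.5, -172.4], [498.7, -114.8]]
[ 0.52351386 -0.14334933  0.139     ] [ 0.52497079 -0.14525671  0.099     ]
```

>>> move_arm(travel=[[0.025, 0.125, 0.7], [0.025, 0.125, 1.5], [0.025, 0.125, 2.3], [0.025, 0.125, 2.8], [0.025, 0.125, 2.95]], rotation=[[0, 0, 0], [0, 0, 0], [0, 0, 0], [0, 0, 0], [0, 0, 0]], jaw=[0.3, 0.3, 0.3, 0.3, 0.3])

```text
time_s: 2.95
ee_pos: [0.5239, -0.1434, 0.1037]
orientation: [[1.0, -0.019, -0.005], [-0.019, -1.0, 0.001], [-0.005, -0.001, -1.0]]
wrist_force: [-0.4, 0.7, 0.0]
grip_width: 0.0599
grasp_force: 0.0
```

>>> move_arm(travel=[[0, 0, 0], [0, 0, 0], [0, 0, 0], [0, 0, 0], [0, 0, 0]], rotation=[[0, 0, 0], [0, 0, 0], [0, 0, 0], [0, 0, 0], [0, 0, 0]], jaw=[0.3, 0.45, 0.55, 0.65, 0.7], squeeze=40)

```text
time_s: 3.37
ee_pos: [0.526, -0.1451, 0.1086]
orientation: [[1.0, -0.022, 0.002], [-0.022, -1.0, -0.0], [0.002, 0.0, -1.0]]
wrist_force: [-0.1, -0.0, 0.6]
grip_width: 0.0257
grasp_force: 0.0
```

>>> move_arm(travel=[[0, 0, 0], [0, 0, 0], [0, 0, 0], [0, 0, 0], [0, 0, 0]], rotation=[[0, 0, 0], [0, 0, 0], [0, 0, 0], [0, 0, 0], [0, 0, 0]], jaw=[0.8, 0.8, 0.8, 0.8, 0.8], squeeze=40)

```text
time_s: 3.78
ee_pos: [0.526, -0.1452, 0.1084]
orientation: [[1.0, -0.022, 0.002], [-0.022, -1.0, -0.0], [0.002, 0.0, -1.0]]
wrist_force: [0.2, 2.1, 5.5]
grip_width: 0.0187
grasp_force: 39.1
```

>>> move_arm(travel=[[0, 0, -0.15], [0, 0, -0.4], [0, 0, -0.8], [0, 0, -1.4], [0, 0, -2.0]], rotation=[[0, 0, 0], [0, 0, 0], [0, 0, 0], [0, 0, 0], [0, 0, 0]], jaw=[0.8, 0.8, 0.8, 0.8, 0.8])

```text
time_s: 4.2
ee_pos: [0.5244, -0.1452, 0.1872]
orientation: [[1.0, -0.022, -0.003], [-0.022, -1.0, -0.0], [-0.003, 0.0, -1.0]]
wrist_force: [0.2, 0.2, -2.1]
grip_width: 0.0184
grasp_force: 39.2
```

>>> move_arm(travel=[[0, 0, -0.3], [0, 0, -0.3], [0, 0, -0.3]], rotation=[[0, 0, 0], [0, 0, 0], [0, 0, 0]], jaw=[0.8, 0.8, 0.8])

```text
time_s: 4.45
ee_pos: [0.5252, -0.1449, 0.1985]
orientation: [[1.0, -0.022, -0.0], [-0.022, -1.0, 0.001], [-0.0, -0.001, -1.0]]
wrist_force: [0.5, 1.0, -3.0]
grip_width: 0.0182
grasp_force: 39.2
```

>>> move_arm(travel=[[0.2, -0.8, -0.5], [0.4, -1.7, -0.6], [0.65, -2.6, -0.6], [0.9, -3.5, -0.6], [1.1, -4.4, -0.6]], rotation=[[0, 0, 0], [0, 0, 0], [0, 0, 0], [0, 0, 0], [0, 0, 0]], jaw=[0.8, 0.8, 0.8, 0.8, 0.8])

```text
time_s: 4.87
ee_pos: [0.5726, 0.0316, 0.2205]
orientation: [[1.0, -0.022, -0.003], [-0.022, -1.0, -0.0], [-0.003, 0.0, -1.0]]
wrist_force: [0.6, -0.5, -2.4]
grip_width: 0.0181
grasp_force: 39.4
```

>>> move_arm(travel=[[0.2, -0.8, 0], [0.4, -1.6, 0], [0.475, -2.45, 0.2], [0.475, -2.45, 0.6], [0.475, -2.45, 0.9]], rotation=[[0, 0, 0], [0, 0, 0], [0, 0, 0], [0, 0, 0], [0, 0, 0]], jaw=[0.8, 0.8, 0.8, 0.8, 0.8])

```text
time_s: 5.28
ee_pos: [0.593, 0.1291, 0.1827]
orientation: [[1.0, -0.019, -0.005], [-0.019, -1.0, -0.001], [-0.005, 0.002, -1.0]]
wrist_force: [-0.2, -0.8, -3.9]
grip_width: 0.0183
grasp_force: 39.4
```

>>> move_arm(travel=[[0, 0, 0], [0, 0, 0]], rotation=[[0, 0, 0], [0, 0, 0]], jaw=[0.8, 0.8])

```text
time_s: 5.45
ee_pos: [0.5934, 0.1263, 0.1852]
orientation: [[1.0, -0.023, -0.003], [-0.023, -1.0, -0.002], [-0.003, 0.002, -1.0]]
wrist_force: [-0.5, -0.5, -1.5]
grip_width: 0.0181
grasp_force: 39.5
```

```bash
python3 - <<'E'
from h import *
s=read_state();im=eyes.get_image("wrist");cv2.imwrite("pics/w3.png",im["pixels"])
print(s["ee_pos"],np.round(s["orientation"],4),s["wrist_force"])
E
```

```text
[0.59337202 0.12628535 0.18516266] [[ 0.9997 -0.0226 -0.0031]
 [-0.0226 -0.9997 -0.002 ]
 [-0.0031  0.002  -1.    ]] [-0.5363948  -0.54234247 -1.49057024]
```

View pics/w3.png

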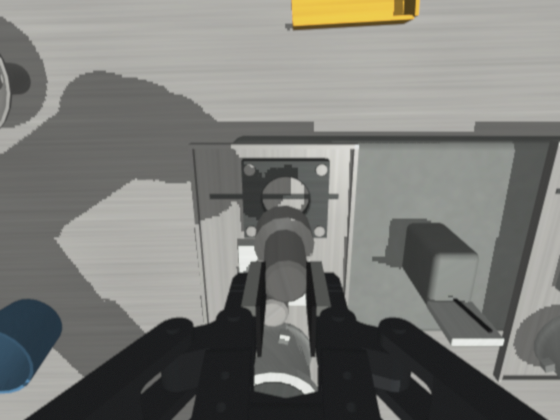

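```bash
python3 - <<'E'
from h import *
s=read_state();im=eyes.get_image("wrist")
p=np.array([onz(im,u,v,.105,s)[:2]*1000 for u,v in[(249,170),(321,170),(319,232),(251,232)]]);print(p.mean(0).round(1),p.round(1).tolist())
zb=.154
print("foot front",onz(im,284,207,zb,s),"sides",onz(im,254,236,zb,s),onz(im,313.5,236,zb,s))
print(onz(im,286,198,.105,s),"stem top",onz(im,265,285,.216,s),onz(im,306,285,.216,s))
g=cv2.cvtColor(im["pixels"],cv2.COLOR_BGR2GRAY)
print(g[196:262:2,284]);print(g[232,240:330:2]);print(g[198,244:334:2]);print(g[240,240:330:2])
E
```

```text
[594.8 125.8] [[619.8, 151.4], [618.5, 99.1], [569.7, 100.2], [571.0, 152.7]]
foot front [0.60763445 0.12616028 0.154     ] sides [0.58899779 0.14534409 0.154     ] [0.58805913 0.10826937 0.154     ]
[0.59784544 0.12502455 0.105     ] stem top [0.59174799 0.1350655  0.216     ] [0.59127038 0.11646024 0.216     ]
[ 89  94 156 185 177 103  76  74  75  75  77 105 121 121 120 119 115  87
  76  76  75  75  76  76  75  75  75  75  75  75  75  75  84]
[174 157 114 110 174 177 180 174 100  93 105 107 108 110 112 112 109  92
  77  75  76  75  76  75  75  76  79  87 102 107 106 107 107 105 106  95
  91 140 183 183 187 185 133 128 187]
[ 56  55  54  55  55  55  55  54  51  51  62  61  62  62  61  62  62  62
  67  88  94  99  97 101  98 100  99 103 103  98  76  62  56  76  96  96
  96  97  98  97  98  99 104 109 110]
[102 103 102 102 101 102 102 103 104 104 104 105 105  88  74  75  74  74
  73  76  77  76  76  75  75  74  74  73  72  71  72  92 106 106 105 105
 106 169 185 184 186 187 189 186 187]
```

```bash
python3 - <<'E'
from h import *
s=read_state();im=eyes.get_image("wrist")
g=cv2.cvtColor(im["pixels"],cv2.COLOR_BGR2GRAY)
for zb in(.152,.154,.156):
  print(zb,"bot",onz(im,284,205.5,zb,s)[0]-.0165,"top",onz(im,284,217.5,zb+.022,s)[0]-.017)
for v in(236,240,244): print(v,g[v,246:262],g[v,306:324])
for u,v in((255,232),(313.5,232)):print(onz(im,u,v,.173,s))
r=g[190:206,275:297];print(r[::2,::2])
E
```

```text
0.152 bot 0.5915027073589479 top 0.5914123080882077
0.154 bot 0.592177758801379 top 0.5921642064294071
0.156 bot 0.5928528102438101 top 0.5929161047706066
236 [ 92  92 102 120 136 145 148 147 137 114 104 104 104 103 104 105] [105 105 104 105 104  99  89  91  93 104 122 138 144 147 151 145 127 106]
240 [112 110 104 101 102 102 102 102 103 103 104 105 105 104 104 103] [105 105 104 104 104 104 106 130 171 184 185 183 184 185 186 185 187 188]
244 [101 101 101 101 101 101 101 101 103 104 104 103 105 104 103 103] [105 105 105 104 103 104 104 120 159 180 184 183 184 185 186 186 187 189]
[0.59969795 0.14282904 0.173     ]
[0.598869   0.10977472 0.173     ]
[[108 105 104 107 105 105 105 106 178 191 192]
 [107 106 104 106 105 105 108 120 178 191 192]
 [ 87  86  85  89  90  90 101 138 150 151 152]
 [ 57  57  57  85  91  91  91  94  94  95  96]
 [ 60  59  60  88  95  98  96  97  96  99  99]
 [ 93  93  94 143 153 159 154 156 158 161 162]
 [106 117 151 180 185 186 185 185 189 188 190]
 [107 125 178 181 180 178 178 183 188 188 190]]
```

>>> move_arm(travel=[[0.06, 0.01, 0.3], [0.06, 0.01, 0.6], [0.06, 0.01, 0.9], [0.06, 0.01, 0.95], [0.06, 0.01, 0.95]], rotation=[[0, 0, 0], [0, 0, 0], [0, 0, 0], [0, 0, 0], [0, 0, 0]], jaw=[0.8, 0.8, 0.8, 0.8, 0.8])

```text
time_s: 6.02
ee_pos: [0.5957, 0.1265, 0.1468]
orientation: [[1.0, -0.022, -0.003], [-0.022, -1.0, -0.002], [-0.003, 0.002, -1.0]]
wrist_force: [0.0, 0.8, -2.3]
grip_width: 0.0184
grasp_force: 39.5
```

>>> move_arm(travel=[[0, 0, 0], [0, 0, 0], [0, 0, 0], [0, 0, 0]], rotation=[[0, 0, 0], [0, 0, 0], [0, 0, 0], [0, 0, 0]], jaw=[0.8, 0.8, 0.8, 0.8])

```text
time_s: 6.35
ee_pos: [0.5968, 0.1271, 0.1496]
orientation: [[1.0, -0.022, 0.001], [-0.022, -1.0, 0.0], [0.001, -0.0, -1.0]]
wrist_force: [0.2, -0.0, -1.9]
grip_width: 0.0182
grasp_force: 39.5
```

```bash
python3 - <<'E'
from h import *
s=read_state();im=eyes.get_image("wrist");cv2.imwrite("pics/w4.png",cv2.resize(im["pixels"][140:340,180:400],None,fx=2.7,fy=2.7,interpolation=cv2.INTER_CUBIC))
print(s["ee_pos"],np.round(s["orientation"],4),s["wrist_force"])
E
```

```text
[0.59679823 0.1271045  0.14963406] [[ 9.998e-01 -2.170e-02  9.000e-04]
 [-2.170e-02 -9.998e-01  3.000e-04]
 [ 9.000e-04 -3.000e-04 -1.000e+00]] [ 0.24789362 -0.01173184 -1.87699981]
```

View pics/w4.png

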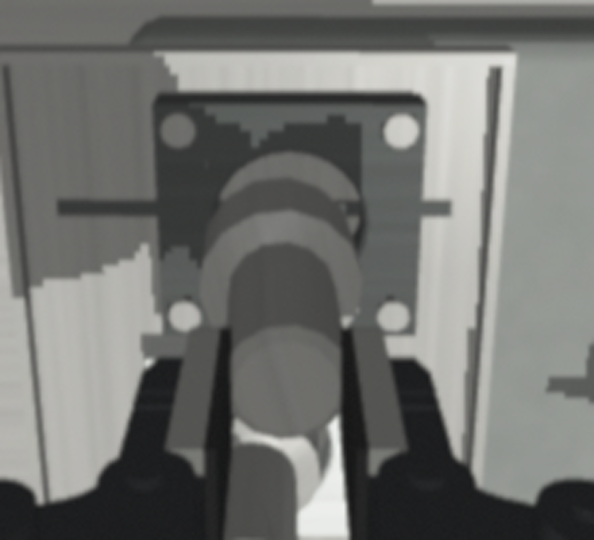

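```bash
python3 - <<'E'
from h import *
s=read_state();im=eyes.get_image("wrist")
q=lambda a,b,z:onz(im,180+a/2.7-.3,140+b/2.7-.3,z,s)*1000
p=np.array([q(a,b,.105) for a,b in[(178,131),(402,131),(394,317),(186,317)]]);print(p.mean(0).round(1),p.round(1).tolist())
for zb in(.116,.118,.120):
  print(zb,"bot",q(287,179,zb)[0]-16.5,"top",q(284,211,zb+.022)[0]-17,"y",q(203,280,zb+.022)[1],q(362,280,zb+.022)[1])
print("hole far edge",q(290,152,.105))
E
```

```text
[594.7 125.5 105. ] [[619.4, 151.1, 105.0], [618.2, 98.9, 105.0], [570.0, 100.1, 105.0], [571.3, 152.0, 105.0]]
0.116 bot 594.2592665139816 top 594.3898522294269 y 143.72114970576405 110.6564567533225
0.118 bot 594.9381106995921 top 595.144514459535 y 143.510157223412 110.81214706265749
0.12 bot 595.6169548852025 top 595.899176689643 y 143.29916474105988 110.96783737199247
hole far edge [613.70345936 125.08531683 105.        ]
```

>>> move_arm(travel=[[0, 0.04, 0], [0, 0.04, 0.1], [0, 0.04, 0.2], [0, 0.04, 0.3], [0, 0.04, 0.35]], rotation=[[0, 0, 0], [0, 0, 0], [0, 0, 0], [0, 0, 0], [0, 0, 0]], jaw=[0.8, 0.8, 0.8, 0.8, 0.8])

```text
time_s: 6.87
ee_pos: [0.5961, 0.1253, 0.1338]
orientation: [[1.0, -0.022, -0.001], [-0.022, -1.0, -0.0], [-0.001, 0.0, -1.0]]
wrist_force: [1.2, 1.0, -2.8]
grip_width: 0.0184
grasp_force: 39.5
```

>>> move_arm(travel=[[0, 0, 0.05], [0, 0, 0.1], [0, 0, 0.15], [0, 0, 0.15], [0, 0, 0.15]], rotation=[[0, 0, 0], [0, 0, 0], [0, 0, 0], [0, 0, 0], [0, 0, 0]], jaw=[0.8, 0.8, 0.8, 0.8, 0.8])

```text
time_s: 7.28
ee_pos: [0.5965, 0.1254, 0.1289]
orientation: [[1.0, -0.022, -0.0], [-0.022, -1.0, -0.0], [-0.0, 0.0, -1.0]]
wrist_force: [-0.8, 0.1, -2.4]
grip_width: 0.0185
grasp_force: 39.5
```

>>> move_arm(travel=[[0, 0, 0.05], [0, 0, 0.1], [0, 0, 0.15], [0, 0, 0.15], [0, 0, 0.15]], rotation=[[0, 0, 0], [0, 0, 0], [0, 0, 0], [0, 0, 0], [0, 0, 0]], jaw=[0.8, 0.8, 0.8, 0.8, 0.8])

```text
time_s: 7.7
ee_pos: [0.5964, 0.1253, 0.1228]
orientation: [[1.0, -0.022, -0.0], [-0.022, -1.0, -0.0], [-0.0, 0.0, -1.0]]
wrist_force: [0.9, -0.2, -1.4]
grip_width: 0.0185
grasp_force: 39.5
```

>>> move_arm(travel=[[0, 0, 0.03], [0, 0, 0.06], [0, 0, 0.08], [0, 0, 0.08], [0, 0, 0.08]], rotation=[[0, 0, 0], [0, 0, 0], [0, 0, 0], [0, 0, 0], [0, 0, 0]], jaw=[0.8, 0.8, 0.8, 0.8, 0.8])

```text
time_s: 8.12
ee_pos: [0.5965, 0.1254, 0.1198]
orientation: [[1.0, -0.022, -0.0], [-0.022, -1.0, -0.0], [-0.0, 0.0, -1.0]]
wrist_force: [0.3, 0.9, -1.1]
grip_width: 0.0186
grasp_force: 39.6
```

```bash
python3 - <<'E'
from h import *
s=read_state();im=eyes.get_image("wrist");cv2.imwrite("pics/w5.png",cv2.resize(im["pixels"][120:340,180:400],None,fx=2.7,fy=2.7,interpolation=cv2.INTER_CUBIC))
print(s["ee_pos"],s["wrist_force"])
E
```

```text
[0.59650978 0.1253709  0.11977817] [ 0.32406231  0.86415604 -1.1325364 ]
```

View pics/w5.png

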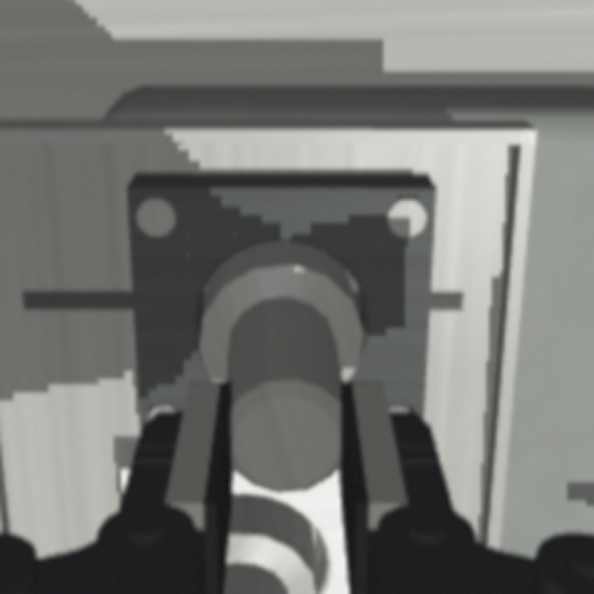

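The foot's side band has shrunk (v≈245–264 in the crop) and the force is only about 1 N, so the foot is inside the hole. I'll lower to level height and release.

>>> move_arm(travel=[[0, 0, 0.03], [0, 0, 0.06], [0, 0, 0.1], [0, 0, 0.1], [0, 0, 0.1]], rotation=[[0, 0, 0], [0, 0, 0], [0, 0, 0], [0, 0, 0], [0, 0, 0]], jaw=[0.8, 0.8, 0.8, 0.8, 0.8])

```text
time_s: 8.58
ee_pos: [0.5965, 0.1254, 0.1157]
orientation: [[1.0, -0.022, -0.0], [-0.022, -1.0, -0.0], [-0.0, 0.0, -1.0]]
wrist_force: [0.7, 0.2, -0.1]
grip_width: 0.0188
grasp_force: 39.8
```

>>> move_arm(travel=[[0, 0, 0], [0, 0, 0], [0, 0, 0], [0, 0, 0], [0, 0, 0]], rotation=[[0, 0, 0], [0, 0, 0], [0, 0, 0], [0, 0, 0], [0, 0, 0]], jaw=[0.7, 0.65, 0.55, 0.45, 0.4])

```text
time_s: 9.0
ee_pos: [0.5966, 0.1254, 0.1159]
orientation: [[1.0, -0.022, 0.0], [-0.022, -1.0, -0.0], [0.0, 0.0, -1.0]]
wrist_force: [-0.6, 0.4, -0.7]
grip_width: 0.0511
grasp_force: 0.0
```

>>> move_arm(travel=[[0, 0, 0], [0, 0, 0], [0, 0, -0.3], [0, 0, -0.8], [0, 0, -1.5]], rotation=[[0, 0, 0], [0, 0, 0], [0, 0, 0], [0, 0, 0], [0, 0, 0]], jaw=[0.4, 0.4, 0.4, 0.4, 0.4])

```text
time_s: 9.42
ee_pos: [0.5955, 0.125, 0.175]
orientation: [[1.0, -0.022, -0.004], [-0.022, -1.0, -0.002], [-0.004, 0.002, -1.0]]
wrist_force: [1.2, -0.3, 0.3]
grip_width: 0.0515
grasp_force: 0.0
```

>>> move_arm(travel=[[0, 0, -0.8], [-0.5, 0, -1.5], [-1, 0, -2], [-1.5, 0, -2], [-1.5, 0, -2]], rotation=[[0, 0, 0], [0, 0, 0], [0, 0, 0], [0, 0, 0], [0, 0, 0]], jaw=[0.4, 0.4, 0.4, 0.4, 0.4])

```text
time_s: 9.83
ee_pos: [0.5354, 0.1269, 0.2604]
orientation: [[1.0, -0.021, 0.006], [-0.021, -1.0, 0.003], [0.006, -0.003, -1.0]]
wrist_force: [0.3, -0.5, -0.0]
grip_width: 0.0512
grasp_force: 0.0
```

>>> move_arm(travel=[[0, 0, 0], [0, 0, 0], [0, 0, 0], [0, 0, 0], [0, 0, 0]], rotation=[[0, 0, 0], [0, 0, 0], [0, 0, 0], [0, 0, 0], [0, 0, 0]], jaw=[0.4, 0.4, 0.4, 0.4, 0.4])

```text
time_s: 10.25
ee_pos: [0.5368, 0.1265, 0.2551]
orientation: [[1.0, -0.022, -0.001], [-0.022, -1.0, -0.001], [-0.001, 0.001, -1.0]]
wrist_force: [-0.3, 0.4, -0.4]
grip_width: 0.0506
grasp_force: 0.0
```

```bash
python3 - <<'E'
from h import *
s=read_state();im=eyes.get_image("wrist");b=eyes.get_image("scene")["pixels"][120:280,170:375]
b=cv2.resize(b,None,fx=2.2,fy=2.2);w=cv2.resize(im["pixels"][40:340,120:460],None,fx=1,fy=1)
o=np.zeros((360,800,3),np.uint8);o[:b.shape[0],:b.shape[1]]=b;o[:300,455:795]=w;cv2.imwrite("pics/w6.png",o)
print(s["ee_pos"],s["wrist_force"],s["grip_width"])
E
```

```text
[0.53677931 0.12654979 0.25506116] [-0.25375882  0.44598138 -0.4100906 ] 0.05059026744841638
```

View pics/w6.png

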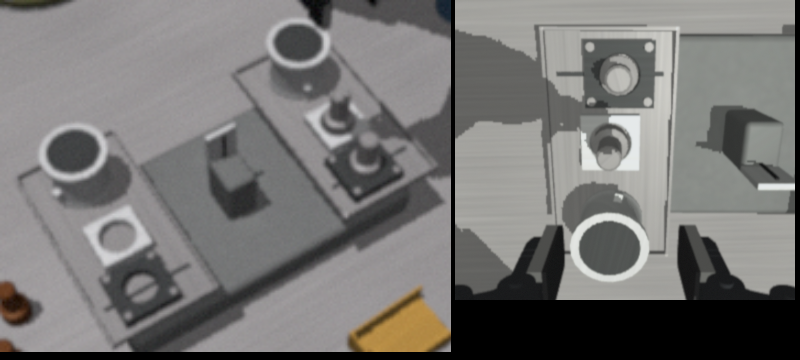

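The weight stands upright in the left shoe, and the seat it came from is empty. The left cell's ring sank about 2 px and the right one rose about 2 px, which matches 8 mm each, so the pans are level. The gripper is clear.

>>> move_arm(travel=[[0, 0, 0], [0, 0, 0], [0, 0, 0], [0, 0, 0], [0, 0, 0]], rotation=[[0, 0, 0], [0, 0, 0], [0, 0, 0], [0, 0, 0], [0, 0, 0]], jaw=[0.4, 0.4, 0.4, 0.4, 0.4])

```text
time_s: 10.77
ee_pos: [0.5365, 0.1267, 0.2558]
orientation: [[1.0, -0.022, -0.0], [-0.022, -1.0, -0.0], [0.0, 0.0, -1.0]]
wrist_force: [0.5, 0.3, 0.3]
grip_width: 0.0512
grasp_force: 0.0
```

```bash
python3 -c "
from h import *
print(ticket.sign_off())"
```

```text
the job is handed in; nothing more can be done
None
```

I moved the right pan's check weight into the left pan's spare shoe, where it stands upright; both pans look level in the last picture, and I let go and handed the job in at about 10.8 s (no verdict was returned).

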